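# Rake a dropped spacer ring out from under the reagent shelf

### The job

A steel spacer ring has rolled under the low reagent shelf. Take the flat rake by its handle, reach in under the shelf with it and, keeping its blade resting only lightly on the rubber liner, drag the ring out until it lies flat and fully clear in front of the shelf's front edge, on the robot's side; then put the rake back down flat where it lay and let go. Move the ring with the rake only, never press the blade hard, and leave the shelf, the cork stopper under it and everything else where they are.

Things in the scene. Friction and masses are not known exactly. Their poses are not given: they have to be found in the camera images.
- rake: Flat rake on the bare bench, right of the shelf, 0.16 kg. Origin: centre of the handle foot's underside; x along the strip to the blade, z up. Foot 56 (x) x 36 x 10 high; on it a grey grip 44 (x) x 18 (y), from 10 to 76 above the underside: pinch its 18 mm width from above, 35 to 50 up, firmly (80 N or more). A steel strip 22 wide, 3 thick, underside 10 up, runs to the blade.
- rake_blade: The rake's springy strip and blade; origin 11.5 above the rake's origin. The blade is an upright plate across the strip's end, 70 wide (y), 14 high, 4 thick, 168 to 172 ahead of the rake's origin, lower edge level with the foot's underside. The strip bends up or down at the foot, 1 mm at the blade for each 2 N, and springs back. Over 9 N on strip and blade is pressing hard.
- rake_edge (a point): Middle of the blade's lower edge: 170 mm ahead of the rake's origin, level with its underside.
- spacer: The dropped part: plain steel spacer ring lying flat, 28 outside, 13 hole, 4 thick, about 20 g; origin at the centre of its underside. It lies on the liner under the shelf, 50 to 90 mm left or right of the shelf's middle, its centre 30 to 90 mm behind the shelf's front edge.
- stopper: Cork stopper standing under the same shelf on the other side from the ring, 18 mm wide at the foot, 24 at the top, 24 high; origin at the centre of its underside. To be left alone.
- shelf: Low fixed reagent shelf: clear board in an aluminium frame, blue front edge, 150 (x) x 400 (y), underside 64 and top 78 above the bench; four legs at its ends (356 free between them), open in front and behind. Origin on the bench under the board's centre; -x points out of its front, to the robot; front edge at x = -77 mm. Under it a fixed black rubber liner, bare bench (height 0) around.
- bottle_a: Amber bottle, 48 wide, 110 tall, standing on the shelf; origin at its underside. Leave alone.
- bottle_b: White jar, 56 wide, 85 tall, standing on the shelf; origin at its underside. Leave alone.
- beaker: Glass beaker, 70 wide, 90 tall, on the bench at the left; origin at its underside. Leave alone.
- spatula: Small flat steel lab spatula, 170 long, 14 wide, 4 thick, lying on the bench at the left near the robot; origin at its underside. Leave alone.
- shelf_front (a point): Middle of the shelf's front edge, at bench height. The liner (350 wide) runs from about 120 mm in front of it to 160 behind. Its height is not measured: level, 14 to 20 above the bench, where the ring lies; near this edge it falls, down a bevel, by more than twice the ring's thickness, and is level again from 25 mm in front. The height at which the blade rides must be felt and followed.
Not all that is in view belongs to the job. What is shaped like the rake but yellow is not meant.

How it is judged (in metres and radians):
On the way, in this order (a step that is already met when the one before it is completed fails the run):
1. the rake's blade is in under the shelf, at least 15 mm behind the front edge (x of rake_edge in the frame of shelf above -0.062 m and height (world z) of rake_edge below 0.06 m and y of rake_edge in the frame of shelf between -0.17 and 0.17 m), for 0.2 s.
2. the ring is out, its centre 35 mm or more in front of the shelf's front edge (x of spacer in the frame of shelf below -0.112 m), for 0.2 s.
At the end, for the whole second after the job is handed in: The ring lies flat (within 0.12 rad) and at rest in front of the shelf, its centre 28 to 273 mm in front of the front edge; the rake lies flat on the bench, released and at rest, within 50 mm of where it lay at the start (x of spacer in the frame of shelf between -0.35 and -0.105 m and angle between spacer's own z axis and vertical below 0.12 rad and linear speed of each of spacer, rake below 0.02 m/s and distance of rake from where it was at the start of the episode below 0.05 m and angle between rake's own z axis and vertical below 0.08 rad and contact force between the fingers and rake below 0.1 N); the robot touches nothing.
It fails at once if the strip and blade are loaded with more than 9 N (contact force between rake_blade and anything else above 9 N).
It fails at once if the robot touches the ring (contact force between any of the fingers, the arm and spacer above 0.2 N).
It fails at once if the robot bumps the shelf (more than 5 N) (contact force between any of the fingers, the arm and shelf above 5 N).
It fails at once if the stopper is moved by more than 25 mm (distance of stopper from where it was at the start of the episode above 0.025 m).
It fails at once if a bottle on the shelf, the beaker or the spatula is moved by more than 25 mm (distance of any of bottle_a, bottle_b, beaker, spatula from where it was at the start of the episode above 0.025 m).
It also fails if it takes over 72 s, if anything falls off the work surface, if the arm or the gripper's body presses on something with over 40 N, if the wrist force passes 120 N, or if a joint passes its speed limit or range.

### The arm

A 6-joint arm with a two-finger parallel gripper is mounted at the origin on the work surface. World frame = base frame: x ahead of the robot, y to its left, z up, the work surface at z = 0. Lengths are in m, angles in degrees, forces in N, time in s.
With the tool pointing down it reaches from about 0.4 to 0.825 m from the base axis. Payload 7 kg.
Tool frame: the origin (TCP) lies at the very end of the fingers, on their centre line; the grasp point (between the pads) lies r.pinch_z behind it (r.pinch_z is the distance from the TCP to the grasp point, in m); z points along the fingers, y is the direction in which the jaws open and shut (so a half turn about z gives the same grasp; the last joint's range is limited). The gripper opens to 88 mm and grips with 3 to 60 N. Pads are 19 mm wide; open, the fingers measure 130 mm over their backs; the gripper's body (78 mm by 193 mm) begins 47 mm behind the grasp point.
Start: joints at [-54.54, 20.546, 0.682, 0, -70.136, -16.507], TCP at [0.219, -0.638, 0.227] pointing down, gripper open.
Joint ranges: [-176.03, 176.03], [-82.01, 121.73], [-58.28, 71.71], [-173.87, 95.51], [-174.79, -0.11], [-173.66, 173.66]. Speed limits (degrees/s): [136.94, 136.94, 172.46, 180, 180, 180].

### API

Orientations are given as [roll, pitch, yaw] about the fixed x, y, z axes, in that order (R = Rz(yaw) Ry(pitch) Rx(roll)).
In Python, from plant import r gives the robot as it stands. The module is installed in compiled form; this text tells all that it offers.
- The arm moves only by the tool servo_tool, never from a script. Its argument "steps" is a list of rows, each a list of 5 numbers: the finger opening in cm, from 0 to 8.76, then the shift along the tool's x, y, z in cm, then the turn about the tool's z in degrees. In form: [[fingers, x, y, z, spin], ...]. A call has 1 to 8 rows; each row shifts and turns the commanded pose from where the row before left it, along the tool's axes as they then stand; what a row does not reach is not made up. A row lasts 1/8 s, in which the tool goes at most 62.5 mm and 10.7 degrees, less where a joint would pass 70% of its speed; a pose out of reach is approached as far as the arm can. A call with a gripper value outside its range is refused whole. The fingers move at their own pace and stop on an object; "squeeze" is the grip in N (left out, the last holds). Time passes only in rows, so rows that do not move let the fingers close. It gives the time, the measured TCP pose, the force and the opening at its end, in the units of the state.
- r.get_state(): the state, without advancing time (a new reading comes with each control period).
- r.capture(name): name is "scene" or "top"; returns the picture (400x640x3 uint8, red, green, blue); there is no depth.
- r.calibration(name): a dict with "K" (3x3 intrinsics, pixels), "rvec" (rotation vector, rad) and "tvec" (3), from world to camera coordinates, as OpenCV has them. Camera axes: x right, y down, z forward; pixel columns grow to the right and rows downward; lengths in m; the calibration is good to about 2 mm. A picture is of the moment at which its call begins. calibration takes no time and is no camera call.
- r.close_job(): hands the job in, once; it reports no verdict.
The state is a dict: "time_s": time; "joints": joint angles; "qd": joint speeds; "joint_torque": joint torques, N m; "tcp_pos": TCP position; "eef_rot": TCP orientation; "contact_force": force on the tool from outside, world axes, zero at the start; "moment": the same for the moment, N m; "gripper_width": finger opening in m.
Only numpy, scipy, OpenCV 4.12 (cv2) and the standard library are available. Lean on these libraries where they do the work, as an engineer would, in place of code of your own. Each camera call takes 0.05 s, during which the arm holds its last target.

## Working session

There is one attempt and no reset: what is moved stays moved. The work goes in short steps, Python scripts to look and compute and a tool call to move; the robot and the scene stay as the last step left them, time stands still between calls to the robot, and variables do not carry over. Pictures are saved under pics/ and viewed, and the job is handed in when it is done.

Besides the shell and the picture viewer there is one more tool, called after "Call:" as a command line: name --pt "numbers of a row" for each row, then --argument value for the rest. servo_tool: Moves the arm, as the interface text tells. Its arguments: {"type":"object","properties":{"steps":{"type":"array","items":{"type":"array","items":{"type":"number"}}},"squeeze":{"type":"number"}},"required":["steps"]}

```bash
mkdir -p pics; ls; python3 - <<'E'
from plant import r
import cv2,numpy as np
s=r.get_state();print(s, r.pinch_z)
for n in("scene","top"):
    cv2.imwrite(f"pics/{n}0.png",r.capture(n)[:,:,::-1]);c=r.calibration(n)
    R,_=cv2.Rodrigues(np.array(c["rvec"]));print(n,c["K"],(-R.T@np.array(c["tvec"]).ravel()).round(3),R.round(3).tolist())
E
```

```text
pics
{'time_s': 0.0, 'joints': array([-5.45400444e+01,  2.05903543e+01,  6.33947266e-01, -2.10904802e-02,
       -7.01363662e+01, -1.65081920e+01]), 'qd': array([ 0.08679741,  0.08370074, -0.08629115,  0.02798188, -0.00616841,
       -0.01535329]), 'joint_torque': array([ 4.10064797e-05, -5.82729757e+01,  2.93056798e+01,  6.99726015e+00,
        7.00436009e-03, -1.58500002e-04]), 'tcp_pos': array([ 0.21905337, -0.63794371,  0.22563316]), 'eef_rot': array([ 1.79905417e+02, -7.35521068e-03, -1.61055413e+02]), 'contact_force': array([-0.61992722,  0.56291781,  0.30447882]), 'moment': array([-0.02545206,  0.03670566, -0.00944198]), 'gripper_width': 0.08782238237043302} 0.0188
scene [[443.8405695    0.         319.19849471]
 [  0.         443.8405695  205.59643618]
 [  0.           0.           1.        ]] [1.2   0.797 0.804] [[-0.792, 0.611, -0.013], [0.346, 0.43, -0.834], [-0.504, -0.665, -0.551]]
top [[386.61248538   0.         311.67558961]
 [  0.         386.61248538 191.70283158]
 [  0.           0.           1.        ]] [ 0.228 -0.121  1.483] [[-0.011, -1.0, -0.011], [-0.981, 0.013, -0.191], [0.192, 0.009, -0.981]]
```

View pics/scene0.png

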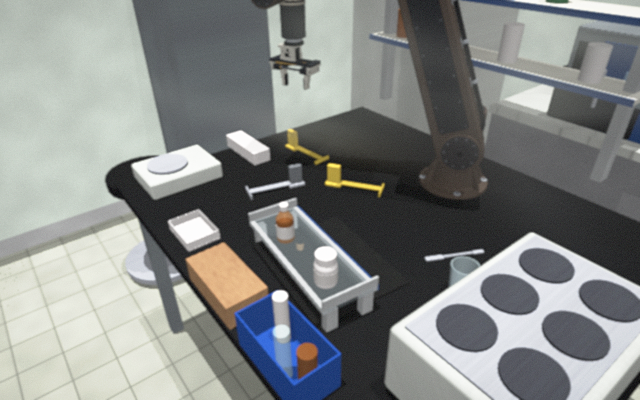

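View pics/top0.png

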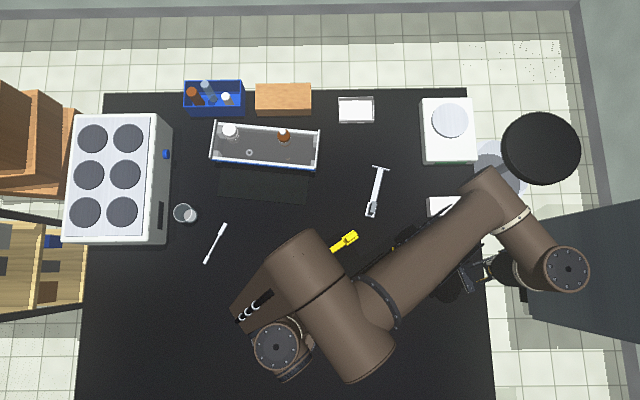

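The top view shows the grey rake with its foot near (371,209) and blade near (380,168), the shelf front edge from about (210,160) to (316,172), and the ring near (249,152). I'll zoom in on both views.

```bash
python3 - <<'E'
import cv2
a=cv2.imread("pics/top0.png");cv2.imwrite("pics/t1.png",cv2.resize(a[110:225,195:400],(800,449),interpolation=cv2.INTER_CUBIC))
a=cv2.imread("pics/scene0.png");cv2.imwrite("pics/s1.png",cv2.resize(a[150:330,230:400],(566,600),interpolation=cv2.INTER_CUBIC))
E
```

```text
(no output)
```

View pics/t1.png

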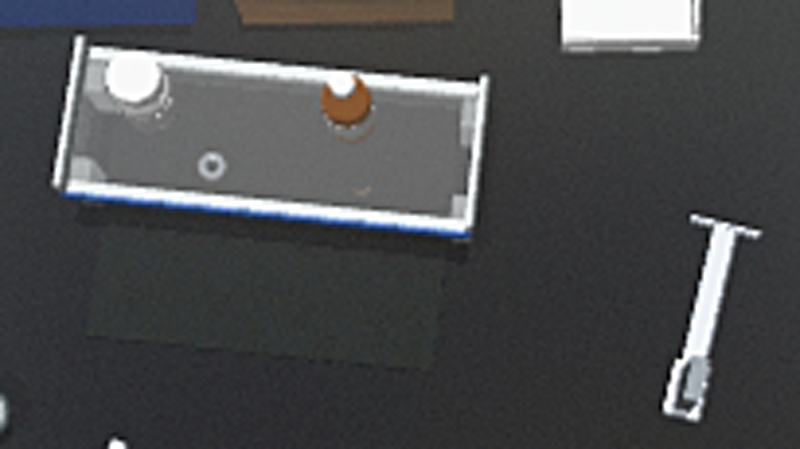

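View pics/s1.png

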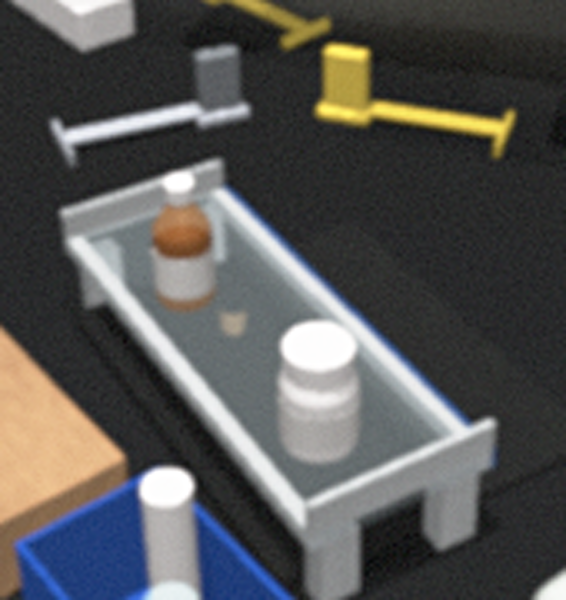

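```bash
cat > h.py <<'E'
from plant import r
import cv2,numpy as np
def cam(n):
    c=r.calibration(n);R,_=cv2.Rodrigues(np.array(c["rvec"],float));t=np.array(c["tvec"],float).ravel();return np.array(c["K"]),R,t
def ray(n,p):
    K,R,t=cam(n);d=R.T@np.linalg.inv(K)@np.array([p[0],p[1],1.]);return -R.T@t,d
def onz(n,p,z):
    o,d=ray(n,p);return o+d*(z-o[2])/d[2]
def tri(p1,p2):
    P=[]
    for n in("top","scene"):
        K,R,t=cam(n);P.append(K@np.c_[R,t])
    X=cv2.triangulatePoints(P[0],P[1],np.array(p1,float).reshape(2,1),np.array(p2,float).reshape(2,1)).ravel();return X[:3]/X[3]
def proj(n,X):
    K,R,t=cam(n);x=K@(R@np.array(X)+t);return x[:2]/x[2]
E
cat > m.py <<'E'
from h import *
T=lambda x,y:(195+(x+.5)/3.902-.5,110+(y+.5)/3.904-.5)
S=lambda x,y:(230+(x+.5)/3.33-.5,150+(y+.5)/3.333-.5)
np.set_printoptions(precision=4,suppress=True)
fl=onz("top",T(62,193),.064);fr=onz("top",T(470,236),.064)
print("front blue bottom L,R @.064",fl,fr,np.linalg.norm(fl-fr))
f2=onz("top",T(66,188),.078);f3=onz("top",T(470,231),.078);print("blue top @.078",f2,f3,np.linalg.norm(f2-f3))
print("tri front L corner", tri(T(62,190),S(495,425)), "R back end corner L",tri(T(81,38),S(305,520)),tri(T(485,77),S(62,212)),"R front",tri(T(467,235),S(222,163)))
print("ring @.02",onz("top",T(211,166),.02))
print("blade ends @.014",onz("top",T(693,217),.014),onz("top",T(758,234),.014))
print("blade tri",tri(T(693,217),S(72,160)),tri(T(758,234),S(53,121)))
print("foot corners@.01",[onz("top",T(*p),.01) for p in((664,413),(697,420),(680,353),(709,358))])
print("grip top tri corner", tri(T(690,360),S(198,53)),tri(T(708,362),S(196,50)))
print("grip top @.076",[onz("top",T(*p),.076) for p in((690,360),(708,362),(684,400),(703,402))])
print("liner front corners @.01",onz("top",T(86,333),.008),onz("top",T(432,368),.008))
print("stopper",tri(T(362,188),S(234,315)))
E
python3 m.py
```

```text
front blue bottom L,R @.064 [0.6365 0.2757 0.064 ] [ 0.5876 -0.1223  0.064 ] 0.40102934294968745
blue top @.078 [0.6374 0.2681 0.078 ] [ 0.5889 -0.1224  0.078 ] 0.39347667829705063
tri front L corner [0.6301 0.2671 0.096 ] R back end corner L [0.786  0.2541 0.0928] [ 0.7371 -0.1404  0.1032] R front [ 0.5834 -0.1225  0.0991]
ring @.02 [0.6752 0.1382 0.02  ]
blade ends @.014 [ 0.6167 -0.3464  0.014 ] [ 0.5982 -0.4106  0.014 ]
blade tri [ 0.619  -0.3477  0.0056] [ 0.6007 -0.4124  0.0139]
foot corners@.01 [array([ 0.4197, -0.3104,  0.01  ]), array([ 0.4124, -0.3424,  0.01  ]), array([ 0.4792, -0.3284,  0.01  ]), array([ 0.4738, -0.3568,  0.01  ])]
grip top tri corner [ 0.4654 -0.3317  0.0814] [ 0.461  -0.3468  0.0777]
grip top @.076 [array([ 0.4611, -0.3283,  0.076 ]), array([ 0.459 , -0.3451,  0.076 ]), array([ 0.4231, -0.3211,  0.076 ]), array([ 0.421 , -0.3388,  0.076 ])]
liner front corners @.01 [0.5077 0.2618 0.008 ] [ 0.4678 -0.083   0.008 ]
stopper [ 0.6505 -0.017   0.0268]
```

```bash
cat >> h.py <<'E'
def plan(goal,yaw,speed=40.,spin=9.):
    """print total tool-axis shift after the spin"""
    s=r.get_state();p=np.array(s["tcp_pos"]);y0=s["eef_rot"][2]
    sp=-((yaw-y0+180)%360-180)
    a=np.radians(yaw);X=np.array([np.cos(a),np.sin(a),0]);Y=np.array([np.sin(a),-np.cos(a),0])
    d=np.array(goal)-p
    print("at",p.round(4),"rot",np.round(s["eef_rot"],2),"F",np.round(s["contact_force"],2),"t",s["time_s"],"w",round(s["gripper_width"],4))
    print("spin",round(sp,2),"then x,y,z cm",np.round([d@X*100,d@Y*100,-d[2]*100],2))
E
python3 - <<'E'
from h import *
for p in [(356,234),(332,250),(345,240)]: print(onz("top",p,.05).round(3))
plan([.444,-.334,.12],164.5)
E
```

```text
[ 0.346 -0.27   0.05 ]
[ 0.288 -0.18   0.05 ]
[ 0.324 -0.229  0.05 ]
at [ 0.2191 -0.638   0.2257] rot [ 1.7991e+02 -1.0000e-02 -1.6105e+02] F [0.54 0.02 0.54] t 0.1 w 0.0879
spin 34.45 then x,y,z cm [-13.55  35.31  10.57]
```

Call:
servo_tool --pt "8.76 0 0 0 8.6" --pt "8.76 0 0 0 8.6" --pt "8.76 0 0 0 8.6" --pt "8.76 0 0 0 8.6" --pt "8.76 -2.7 7 0 0" --pt "8.76 -2.7 7 0 0" --pt "8.76 0 0 0 0"

```text
time_s: 0.98
tcp_pos: [0.2958, -0.5351, 0.2268]
eef_rot: [180.0, 0.0, 164.8]
contact_force: [-0.4, -1.2, 0.2]
gripper_width: 0.0876
```

Call:
servo_tool --pt "8.76 -2.0 5.3 0 0" --pt "8.76 -2.0 5.3 0 0" --pt "8.76 -2.0 5.3 0 0" --pt "8.76 -2.0 5.3 0 0" --pt "8.76 0 0 0 0" --pt "8.76 0 0 0 0"

```text
time_s: 1.72
tcp_pos: [0.4271, -0.355, 0.2264]
eef_rot: [-180.0, -0.0, 164.6]
contact_force: [0.3, 0.3, -0.4]
gripper_width: 0.0877
```

```bash
python3 - <<'E'
from h import *
plan([.444,-.334,.12],164.5)
for n in("scene","top"):
    cv2.imwrite(f"pics/{n}1.png",r.capture(n)[:,:,::-1])
a=cv2.imread("pics/scene1.png");b=cv2.imread("pics/top1.png")
cv2.imwrite("pics/c1.png",np.hstack([cv2.resize(a[80:280,220:400],(400,444)),cv2.resize(b[110:290,240:402],(400,444))]))
E
```

```text
at [ 0.4271 -0.355   0.2264] rot [-1.800e+02 -3.000e-02  1.646e+02] F [ 0.32  0.29 -0.44] t 1.725 w 0.0877
spin 0.1 then x,y,z cm [-1.07  2.48 10.64]
```

View pics/c1.png

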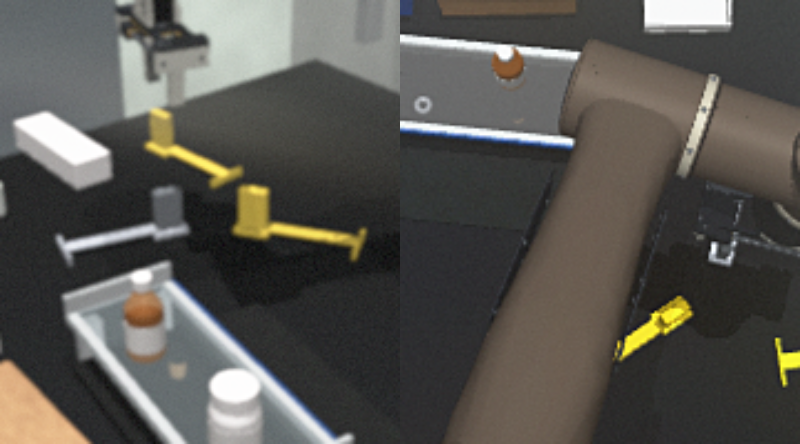

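The picture shows the gripper above the grey rake's grip, which is at (168,205) in the left half. Next I centre over it and descend.

Call:
servo_tool --pt "8.76 -1.1 2.5 2 0" --pt "8.76 0 0 4 0" --pt "8.76 0 0 4 0.1" --pt "8.76 0 0 0 0" --pt "8.76 0 0 0 0"

```text
time_s: 2.45
tcp_pos: [0.4448, -0.335, 0.1279]
eef_rot: [-180.0, 0.1, 164.4]
contact_force: [0.3, -0.5, 0.9]
gripper_width: 0.0878
```

```bash
python3 - <<'E'
from h import *
plan([.444,-.334,.024],164.5)
for n in("scene","top"):
    cv2.imwrite(f"pics/{n}2.png",r.capture(n)[:,:,::-1])
a=cv2.imread("pics/scene2.png");b=cv2.imread("pics/top2.png")
cv2.imwrite("pics/c2.png",np.hstack([cv2.resize(a[110:210,240:340],(400,400)),cv2.resize(b[150:250,320:420],(400,400))]))
E
```

```text
at [ 0.4448 -0.335   0.1279] rot [-1.7996e+02  6.0000e-02  1.6441e+02] F [ 0.27 -0.48  0.87] t 2.45 w 0.0878
spin -0.09 then x,y,z cm [ 0.1   0.07 10.39]
```

View pics/c2.png

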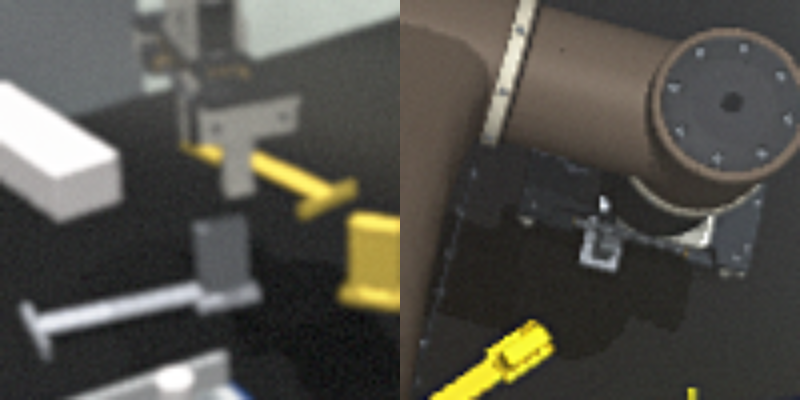

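The open jaws stand over the grip at about (222,250) in the scene crop, so I descend.

Call:
servo_tool --pt "8.76 0.1 0 3 0" --pt "8.76 0 0 3 0" --pt "8.76 0 0 2.4 0" --pt "8.76 0 0 2 0" --pt "8.76 0 0 0 0" --pt "8.76 0 0 0 0"

```text
time_s: 3.3
tcp_pos: [0.4445, -0.334, 0.024]
eef_rot: [-180.0, 0.1, 164.5]
contact_force: [0.4, -1.0, -0.1]
gripper_width: 0.0876
```

Call:
servo_tool --pt "1.5 0 0 0 0" --pt "1.5 0 0 0 0" --pt "1.5 0 0 0 0" --pt "1.5 0 0 0 0" --pt "1.5 0 0 0 0" --pt "1.5 0 0 0 0" --pt "1.5 0 0 0 0" --pt "1.5 0 0 0 0" --squeeze 60

```text
time_s: 4.3
tcp_pos: [0.4435, -0.3335, 0.0225]
eef_rot: [-180.0, -0.0, 164.5]
contact_force: [-0.4, -1.0, -1.2]
gripper_width: 0.0175
```

Call:
servo_tool --pt "1.0 0 0 0 0" --pt "1.0 0 0 0 0" --squeeze 80

```text
time_s: 4.55
tcp_pos: [0.4435, -0.3335, 0.0226]
eef_rot: [-180.0, -0.0, 164.5]
contact_force: [-0.3, 0.1, 0.0]
gripper_width: 0.0178
```

Call:
servo_tool --pt "1.0 0 0 -1 0" --pt "1.0 0 0 -2 0" --pt "1.0 0 0 -3 0" --pt "1.0 0 0 -3 0" --pt "1.0 0 0 -3 0" --pt "1.0 0 0 0 0" --pt "1.0 0 0 0 0" --pt "1.0 0 0 0 0"

```text
time_s: 5.55
tcp_pos: [0.4428, -0.3332, 0.1416]
eef_rot: [180.0, -0.1, 164.4]
contact_force: [0.2, 0.2, -1.9]
gripper_width: 0.0179
```

```bash
python3 - <<'E'
from h import *
s=r.get_state();print(s["tcp_pos"],s["contact_force"],s["moment"])
for n in("scene","top"):
    cv2.imwrite(f"pics/{n}3.png",r.capture(n)[:,:,::-1])
a=cv2.imread("pics/scene3.png");b=cv2.imread("pics/top3.png")
cv2.imwrite("pics/c3.png",np.hstack([cv2.resize(a[100:220,220:340],(400,400)),cv2.resize(b[130:250,320:440],(400,400))]))
p=np.array(s["tcp_pos"]);yaw=np.radians(s["eef_rot"][2]+180);X=np.array([np.cos(yaw),np.sin(yaw),0]);Y=np.array([-X[1],X[0],0])
o=p-[0,0,.0225]
for n in("scene","top"):
  for q in(-.035,.035): print(n,q,proj(n,o+.17*X+q*Y+[0,0,.014]).round(1),proj(n,o+.17*X+q*Y).round(1))
E
```

```text
[ 0.44279638 -0.3331832   0.14162664] [ 0.18725882  0.18088961 -1.93661767] [-0.08946249  0.06861714  0.02623966]
scene -0.035 [243.4 155. ] [243.8 158.8]
scene 0.035 [248.7 164.1] [249.1 168. ]
top -0.035 [395.5 161.6] [394.8 162.7]
top 0.035 [376.6 156.9] [376. 158.]
```

View pics/c3.png

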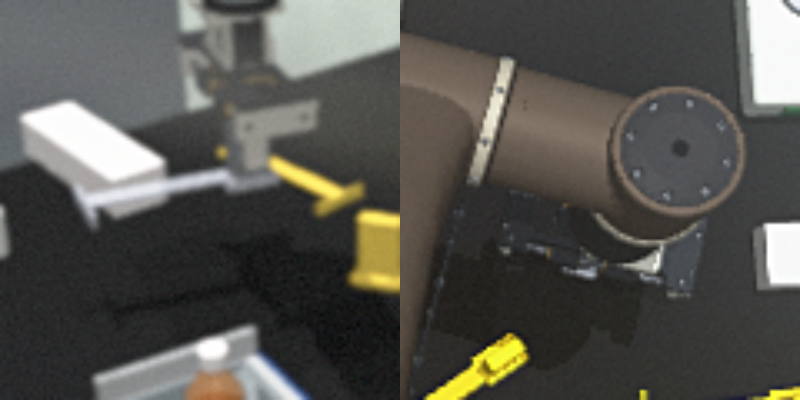

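The blade ends are at about (242,156) and (248.5,168) in the full picture, within 2 px of the prediction, so the rake hangs level. I'll carry it to a spot in front of the ring.

Call:
servo_tool --pt "1.0 1.5 0 0 -4.3" --pt "1.0 1.5 0 0 -4.3" --pt "1.0 0 0 0 0" --pt "1.0 0 0 0 0"

```text
time_s: 6.15
tcp_pos: [0.4147, -0.3267, 0.1425]
eef_rot: [-180.0, -0.0, 173.0]
contact_force: [0.3, 0.1, -0.7]
gripper_width: 0.0175
```

```bash
python3 - <<'E'
from h import *
plan([.4219,.1696,.1416],173)
E
```

```text
at [ 0.4147 -0.3267  0.1425] rot [-179.99   -0.    172.98] F [ 0.33  0.07 -0.7 ] t 6.15 w 0.0175
spin -0.02 then x,y,z cm [ 5.34 49.35  0.09]
```

Call:
servo_tool --pt "1.0 0.3 2.5 0 0" --pt "1.0 0.4 4 0 0" --pt "1.0 0.5 4.5 0 0" --pt "1.0 0.5 4.5 0 0" --pt "1.0 0.5 4.5 0 0" --pt "1.0 0.5 4.5 0 0" --pt "1.0 0.5 4.5 0 0" --pt "1.0 0.5 4.5 0 0"

```text
time_s: 7.15
tcp_pos: [0.4186, 0.0123, 0.1428]
eef_rot: [180.0, 0.0, 173.0]
contact_force: [1.1, 0.0, -1.6]
gripper_width: 0.0178
```

Call:
servo_tool --pt "1.0 0.5 4.5 0 0" --pt "1.0 0.5 4.5 0 0" --pt "1.0 0.5 4 0 0" --pt "1.0 0.4 2.5 0 0" --pt "1.0 0 0 0 0" --pt "1.0 0 0 0 0" --pt "1.0 0 0 0 0"

```text
time_s: 8.02
tcp_pos: [0.418, 0.166, 0.1425]
eef_rot: [-180.0, -0.0, 173.0]
contact_force: [0.4, -0.6, -1.2]
gripper_width: 0.0179
```

```bash
python3 - <<'E'
from h import *
plan([.4219,.1696,.0625],173)
for n in("scene","top"):
    cv2.imwrite(f"pics/{n}4.png",r.capture(n)[:,:,::-1])
a=cv2.imread("pics/scene4.png");b=cv2.imread("pics/top4.png")
cv2.imwrite("pics/c4.png",np.hstack([cv2.resize(a[130:330,240:440],(400,400)),cv2.resize(b[100:270,180:350],(400,400))]))
E
```

```text
at [0.418  0.166  0.1425] rot [-1.7999e+02 -1.0000e-02  1.7299e+02] F [ 0.35 -0.63 -1.16] t 8.025 w 0.0179
spin -0.01 then x,y,z cm [-0.34  0.4   8.  ]
```

View pics/c4.png

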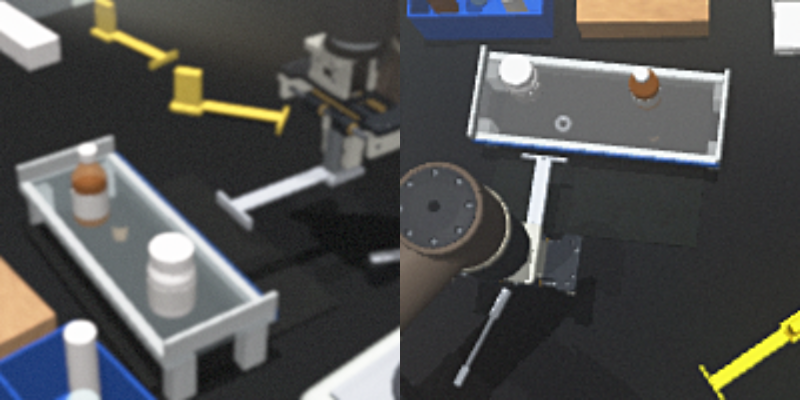

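```bash
python3 - <<'E'
from h import *
print(onz("top",(224.5,222.5),.004),onz("top",(205,263),.004), onz("top",(184,213),.0))
o=np.array([.612,.0767]);X=np.array([.9925,-.1219]);Y=np.array([.1219,.9925])
for p in (onz("top",(224.5,222.5),.004),):d=p[:2]-o;print(d@X,d@Y)
E
```

```text
[0.40006333 0.228743   0.004     ] [0.2476361  0.29761928 0.004     ] [0.43953659 0.38839759 0.        ]
-0.22888119028526502 0.12506760103242567
```

Blade (564,158) is parallel to the front edge and the ring at (563,123) is straight ahead of it. I lower to about 36 mm above the bench, between ring and board, and go in.

Call:
servo_tool --pt "1.0 0 0 2 0" --pt "1.0 0 0 3 0" --pt "1.0 0 0 2.4 0" --pt "1.0 0 0 1 0" --pt "1.0 0 0 0 0" --pt "1.0 0 0 0 0" --pt "1.0 0 0 0 0"

```text
time_s: 9.0
tcp_pos: [0.4185, 0.167, 0.0594]
eef_rot: [179.9, 0.1, 173.1]
contact_force: [0.3, -0.1, -1.9]
gripper_width: 0.0176
```

```bash
cat >> h.py <<'E'
def sh():
    s=r.get_state();p=np.array(s["tcp_pos"]);o=np.array([.612,.0767]);X=np.array([.9925,-.1219]);Y=np.array([.1219,.9925])
    a=np.radians(s["eef_rot"][2]+180);e=p[:2]+.17*np.array([np.cos(a),np.sin(a)])-o
    print("t",round(s["time_s"],2),"edge from front: x %.1f y %.1f mm; underside z %.1f"%(e@X*1e3,e@Y*1e3,p[2]*1e3-22.5),"F",np.round(s["contact_force"],2),"M",np.round(s["moment"],3),"rot",np.round(s["eef_rot"],2))
E
python3 - <<'E'
from h import *
sh()
for n in("scene",):
    cv2.imwrite(f"pics/{n}5.png",r.capture(n)[:,:,::-1])
a=cv2.imread("pics/scene5.png")
cv2.imwrite("pics/c5.png",cv2.resize(a[170:330,250:410],(600,600)))
E
```

```text
t 9.0 edge from front: x -33.1 y 66.2 mm; underside z 36.9 F [ 0.32 -0.07 -1.9 ] M [ 0.015  0.095 -0.004] rot [1.7993e+02 6.0000e-02 1.7305e+02]
```

View pics/c5.png

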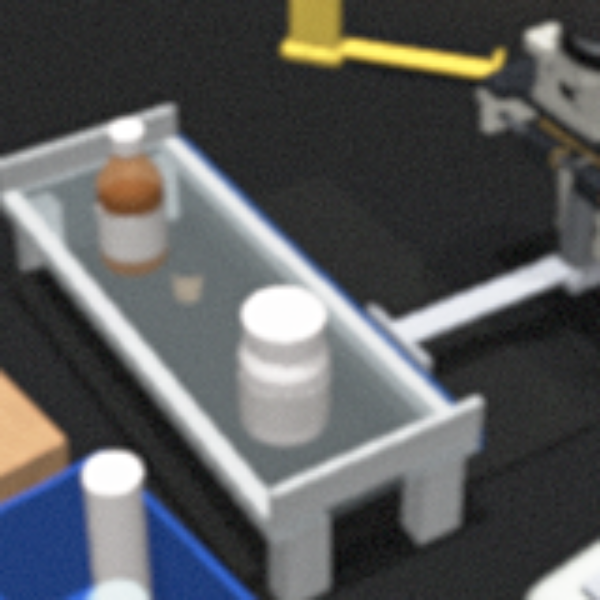

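The blade sits just in front of the front edge, around (405,335), and is low enough to pass. I insert it gently.

Call:
servo_tool --pt "1.0 -1.5 0 0 0" --pt "1.0 -2 0 0 0" --pt "1.0 -2 0 0 0" --pt "1.0 0 0 0 0"

```text
time_s: 9.55
tcp_pos: [0.4745, 0.16, 0.0585]
eef_rot: [180.0, 0.0, 173.0]
contact_force: [-0.5, -0.8, -1.8]
gripper_width: 0.0176
```

Call:
servo_tool --pt "1.0 -2 0 0 0" --pt "1.0 -2 0 0 0" --pt "1.0 -2 0 0 0" --pt "1.0 -0.6 0 0 0" --pt "1.0 0 0 0 0" --pt "1.0 0 0 0 0" --pt "1.0 0 0 0 0"

```text
time_s: 10.42
tcp_pos: [0.5376, 0.1521, 0.0587]
eef_rot: [180.0, -0.0, 173.1]
contact_force: [-0.5, -0.7, -1.3]
gripper_width: 0.0173
```

```bash
python3 - <<'E'
from h import *
sh()
for n in("scene","top"):
    cv2.imwrite(f"pics/{n}6.png",r.capture(n)[:,:,::-1])
a=cv2.imread("pics/scene6.png");b=cv2.imread("pics/top6.png")
cv2.imwrite("pics/c6.png",np.hstack([cv2.resize(a[190:310,280:400],(400,400)),cv2.resize(b[110:210,200:300],(400,400))]))
E
```

```text
t 10.43 edge from front: x 87.0 y 66.0 mm; underside z 36.2 F [-0.54 -0.72 -1.28] M [-0.015  0.069  0.007] rot [180.    -0.   173.07]
```

View pics/c6.png

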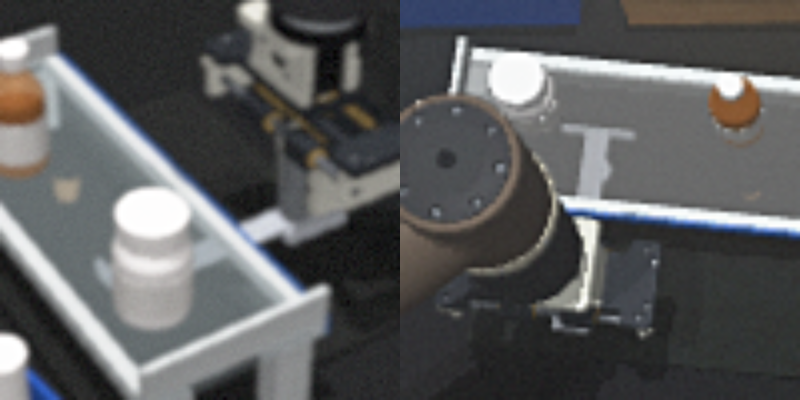

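The blade at (599,132) in the top crop is behind the ring, whose rim shows beside the strip at (605,168). I'll average force and moment in free air as a baseline before lowering.

```bash
cat >> h.py <<'E'
def avg(n=6):
    F=[];M=[];P=[]
    X=np.array([.9925,-.1219,0]);Y=np.array([.1219,.9925,0])
    for i in range(n):
        r.capture("top");s=r.get_state();F.append(s["contact_force"]);M.append(s["moment"]);P.append(s["tcp_pos"])
    F=np.array(F);M=np.array(M);P=np.array(P)
    f=F.mean(0);m=M.mean(0)
    print("avg Fx,Fy,Fz(shelf)",np.round([f@X,f@Y,f[2]],2),"sd",F.std(0).round(2),"M(shelf)",np.round([m@X,m@Y,m[2]],3),"sd",M.std(0).round(3),"z underside",(P[:,2].mean()*1e3-22.5).round(2),"sd",(P[:,2].std()*1e3).round(2))
    sh()
E
python3 -c "
from h import *
avg()"
```

```text
avg Fx,Fy,Fz(shelf) [-0.16  0.01 -1.81] sd [0.29 0.4  0.41] M(shelf) [-0.013  0.043  0.023] sd [0.032 0.029 0.017] z underside 36.14 sd 0.05
t 10.82 edge from front: x 87.5 y 66.0 mm; underside z 36.1 F [-0.11  0.32 -1.92] M [-0.03   0.018  0.033] rot [180.     0.   173.06]
```

Call:
servo_tool --pt "1.0 0 0 0.6 0" --pt "1.0 0 0 0.6 0" --pt "1.0 0 0 0.2 0" --pt "1.0 0 0 0 0" --pt "1.0 0 0 0 0"

```text
time_s: 11.45
tcp_pos: [0.5382, 0.152, 0.0446]
eef_rot: [180.0, 0.0, 173.1]
contact_force: [0.5, 1.1, -1.9]
gripper_width: 0.0175
```

```bash
python3 -c "
from h import *
avg(4)"
```

```text
avg Fx,Fy,Fz(shelf) [-0.07 -0.04 -2.4 ] sd [0.12 0.58 0.42] M(shelf) [-0.037  0.032 -0.   ] sd [0.035 0.018 0.006] z underside 22.23 sd 0.01
t 11.65 edge from front: x 87.6 y 66.0 mm; underside z 22.2 F [-0.19  0.58 -2.15] M [ 0.007  0.026 -0.001] rot [1.7999e+02 1.0000e-02 1.7305e+02]
```

Call:
servo_tool --pt "1.0 0 0 0.15 0" --pt "1.0 0 0 0 0" --pt "1.0 0 0 0 0"

```text
time_s: 12.02
tcp_pos: [0.5381, 0.152, 0.043]
eef_rot: [-180.0, -0.0, 173.1]
contact_force: [0.1, -0.2, -2.4]
gripper_width: 0.0176
```

```bash
python3 -c "
from h import *
avg(4)"
```

```text
avg Fx,Fy,Fz(shelf) [-0.26  0.37 -1.25] sd [0.38 0.41 0.49] M(shelf) [-0.034  0.027 -0.001] sd [0.032 0.043 0.026] z underside 20.58 sd 0.02
t 12.22 edge from front: x 87.5 y 65.9 mm; underside z 20.6 F [-0.03  0.36 -1.25] M [ 0.006  0.014 -0.013] rot [180.    -0.   173.05]
```

Call:
servo_tool --pt "1.0 0 0 0.1 0" --pt "1.0 0 0 0 0" --pt "1.0 0 0 0 0"

```text
time_s: 12.6
tcp_pos: [0.5381, 0.152, 0.042]
eef_rot: [-180.0, -0.0, 173.1]
contact_force: [-0.4, 0.4, -1.8]
gripper_width: 0.0177
```

```bash
python3 -c "
from h import *
avg(4)"
```

```text
avg Fx,Fy,Fz(shelf) [ 0.08 -0.05 -1.22] sd [0.45 0.66 0.49] M(shelf) [-0.02   0.032 -0.004] sd [0.032 0.039 0.012] z underside 19.57 sd 0.01
t 12.8 edge from front: x 87.5 y 65.9 mm; underside z 19.6 F [-0.29 -0.17 -1.75] M [-0.043  0.027 -0.02 ] rot [180.     0.   173.06]
```

Call:
servo_tool --pt "1.0 0 0 0.1 0" --pt "1.0 0 0 0 0" --pt "1.0 0 0 0 0"

```text
time_s: 13.18
tcp_pos: [0.5381, 0.152, 0.041]
eef_rot: [-180.0, -0.0, 173.1]
contact_force: [-0.5, -0.2, -1.6]
gripper_width: 0.0178
```

```bash
python3 -c "
from h import *
avg(4)"
```

```text
avg Fx,Fy,Fz(shelf) [-0.01  0.24 -1.93] sd [0.52 0.5  0.33] M(shelf) [-0.03   0.011 -0.011] sd [0.013 0.03  0.011] z underside 18.56 sd 0.0
t 13.38 edge from front: x 87.5 y 65.9 mm; underside z 18.6 F [ 0.87 -0.49 -1.53] M [-0.024  0.034 -0.009] rot [-180.      0.    173.05]
```

Call:
servo_tool --pt "1.0 0 0 0.1 0" --pt "1.0 0 0 0 0" --pt "1.0 0 0 0 0"

```text
time_s: 13.75
tcp_pos: [0.5381, 0.152, 0.0401]
eef_rot: [180.0, 0.0, 173.1]
contact_force: [0.8, -0.6, -1.7]
gripper_width: 0.0176
```

```bash
python3 -c "
from h import *
avg(4)"
```

```text
avg Fx,Fy,Fz(shelf) [ 0.03  0.07 -1.78] sd [0.43 0.37 0.19] M(shelf) [-0.004  0.036  0.015] sd [0.011 0.039 0.021] z underside 17.56 sd 0.01
t 13.95 edge from front: x 87.5 y 65.9 mm; underside z 17.6 F [ 0.76  0.03 -1.47] M [-0.014 -0.031  0.045] rot [180.     0.   173.05]
```

Call:
servo_tool --pt "1.0 0 0 0.1 0" --pt "1.0 0 0 0 0" --pt "1.0 0 0 0 0"

```text
time_s: 14.32
tcp_pos: [0.5381, 0.152, 0.039]
eef_rot: [180.0, -0.0, 173.1]
contact_force: [-1.3, 0.9, -1.4]
gripper_width: 0.0176
```

```bash
python3 -c "
from h import *
avg(4)"
```

```text
avg Fx,Fy,Fz(shelf) [ 0.31 -0.28 -1.49] sd [0.62 0.36 0.26] M(shelf) [-0.007  0.056 -0.008] sd [0.012 0.018 0.013] z underside 16.56 sd 0.01
t 14.53 edge from front: x 87.5 y 65.9 mm; underside z 16.6 F [ 1.15 -0.58 -1.03] M [-0.003  0.064 -0.022] rot [180.     0.   173.05]
```

Call:
servo_tool --pt "1.0 0 0 0.1 0" --pt "1.0 0 0 0 0" --pt "1.0 0 0 0 0"

```text
time_s: 14.9
tcp_pos: [0.5382, 0.1521, 0.0381]
eef_rot: [180.0, 0.0, 173.1]
contact_force: [-0.3, 0.0, -0.8]
gripper_width: 0.0181
```

```bash
python3 -c "
from h import *
avg(4)"
```

```text
avg Fx,Fy,Fz(shelf) [-0.03  0.28 -0.93] sd [0.21 0.68 0.45] M(shelf) [-0.003 -0.02  -0.006] sd [0.015 0.024 0.007] z underside 15.64 sd 0.01
t 15.1 edge from front: x 87.6 y 66.0 mm; underside z 15.7 F [ 0.23 -0.18 -0.87] M [ 0.018 -0.026 -0.013] rot [1.7999e+02 1.0000e-02 1.7306e+02]
```

Call:
servo_tool --pt "1.0 0 0 0.05 0" --pt "1.0 0 0 0 0" --pt "1.0 0 0 0 0"

```text
time_s: 15.48
tcp_pos: [0.5382, 0.152, 0.0376]
eef_rot: [180.0, 0.0, 173.1]
contact_force: [-1.5, -0.2, 0.5]
gripper_width: 0.0179
```

```bash
python3 -c "
from h import *
avg(5)"
```

```text
avg Fx,Fy,Fz(shelf) [-0.82  0.12  0.71] sd [0.34 0.28 0.47] M(shelf) [ 0.019 -0.005  0.015] sd [0.018 0.037 0.032] z underside 15.11 sd 0.01
t 15.72 edge from front: x 87.5 y 65.9 mm; underside z 15.1 F [-1.18  0.08  1.17] M [0.012 0.057 0.046] rot [180.     0.   173.05]
```

Fz rose by 2.5 N with almost no moment, which doesn't fit a load at the blade alone. I'll look before going on.

```bash
python3 - <<'E'
from h import *
for n in("scene","top"):
    cv2.imwrite(f"pics/{n}7.png",r.capture(n)[:,:,::-1])
a=cv2.imread("pics/scene7.png");b=cv2.imread("pics/top7.png")
cv2.imwrite("pics/c7.png",np.hstack([cv2.resize(a[210:290,300:380],(400,400),interpolation=2),cv2.resize(b[130:190,210:270],(400,400),interpolation=2)]))
s=r.get_state()
print(s["joint_torque"].round(2))
p=np.array(s["tcp_pos"]);yaw=np.radians(s["eef_rot"][2]+180);X=np.array([np.cos(yaw),np.sin(yaw),0]);Y=np.array([-X[1],X[0],0])
o=p-[0,0,.0225]
C=lambda n,q:(q-(300,210))*5 if n=="scene" else (q-(210,130))*6.667+(400,0)
for n in("scene","top"):
  print(n,"foot",[C(n,proj(n,o+a*X+b*Y)).round(0).tolist() for a in(-.028,.028) for b in(-.018,.018)])
  for q in(-.035,.035): print(n,q,C(n,proj(n,o+.17*X+q*Y+[0,0,.014])).round(1),C(n,proj(n,o+.17*X+q*Y)).round(1))
E
```

```text
[-2.600e-01 -5.001e+01  2.081e+01  4.970e+00 -1.100e-01 -2.000e-02]
scene foot [[378.0, 224.0], [418.0, 261.0], [295.0, 259.0], [334.0, 298.0]]
scene -0.035 [ 50.1 315.1] [ 50.7 335.3]
scene 0.035 [120.5 397.2] [120.7 417.8]
top foot [[655.0, 427.0], [594.0, 420.0], [668.0, 333.0], [608.0, 327.0]]
top -0.035 [726.5  97.4] [729.9 104.7]
top 0.035 [609.2  85.4] [613.6  92.8]
```

View pics/c7.png

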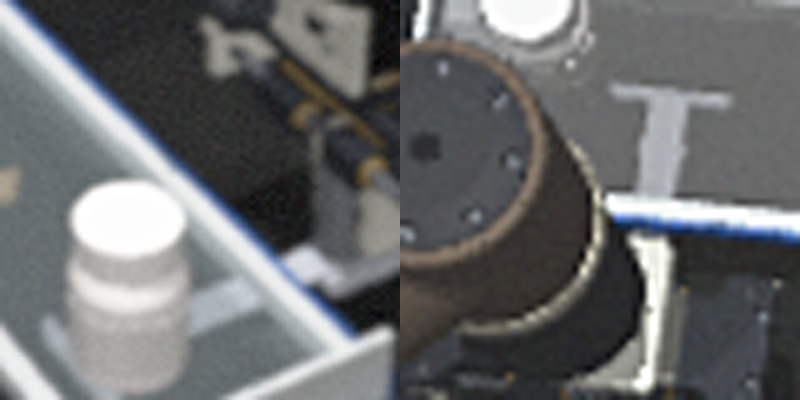

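Call:
servo_tool --pt "1.0 0 0 0.05 0" --pt "1.0 0 0 0 0" --pt "1.0 0 0 0 0"

```text
time_s: 16.2
tcp_pos: [0.5381, 0.152, 0.0371]
eef_rot: [180.0, 0.0, 173.1]
contact_force: [-1.3, 1.0, 1.7]
gripper_width: 0.0178
```

```bash
python3 -c "
from h import *
avg(8)"
```

```text
avg Fx,Fy,Fz(shelf) [-1.31  0.15  1.36] sd [0.82 0.4  0.26] M(shelf) [0.032 0.116 0.013] sd [0.025 0.029 0.023] z underside 14.58 sd 0.02
t 16.6 edge from front: x 87.5 y 65.9 mm; underside z 14.6 F [-1.57 -0.24  1.64] M [0.063 0.118 0.022] rot [180.     0.   173.05]
```

Contact starts near z ≈ 16.1 mm and grows at about 2 N/mm, which matches the blade's spring rate, so the blade rides on the liner. I'll ease to about 1 to 1.5 N and drag.

Call:
servo_tool --pt "1.0 0 0 -0.09 0" --pt "1.0 0.3 0 0 0" --pt "1.0 0.5 0 0 0" --pt "1.0 0.5 0 0 0" --pt "1.0 0.5 0 0 0" --pt "1.0 0.3 0 0 0" --pt "1.0 0 0 0 0"

```text
time_s: 17.48
tcp_pos: [0.5168, 0.1546, 0.038]
eef_rot: [-180.0, -0.0, 173.1]
contact_force: [-0.8, 0.8, 0.8]
gripper_width: 0.0178
```

```bash
python3 -c "
from h import *
avg(4)"
```

```text
avg Fx,Fy,Fz(shelf) [-0.55 -0.35  0.3 ] sd [0.21 0.26 0.3 ] M(shelf) [0.024 0.072 0.029] sd [0.035 0.041 0.035] z underside 15.41 sd 0.04
t 17.68 edge from front: x 66.4 y 65.8 mm; underside z 15.4 F [-0.81  0.01 -0.04] M [0.054 0.013 0.067] rot [-1.7999e+02 -2.0000e-02  1.7305e+02]
```

Call:
servo_tool --pt "1.0 0 0 -0.03 0" --pt "1.0 0.4 0 0 0" --pt "1.0 0.5 0 0 0" --pt "1.0 0.5 0 0 0" --pt "1.0 0.5 0 0 0" --pt "1.0 0.5 0 0 0" --pt "1.0 0.1 0 0 0" --pt "1.0 0 0 0 0"

```text
time_s: 18.68
tcp_pos: [0.4923, 0.1575, 0.0383]
eef_rot: [-180.0, -0.0, 173.1]
contact_force: [0.3, 0.4, -1.2]
gripper_width: 0.0177
```

```bash
python3 -c "
from h import *
avg(4)
b=r.capture('top')[:,:,::-1];cv2.imwrite('pics/top8.png',b)
cv2.imwrite('pics/c8.png',cv2.resize(b[130:190,210:270],(500,500),interpolation=2))"
```

```text
avg Fx,Fy,Fz(shelf) [-0.55 -0.49 -0.87] sd [0.31 0.37 0.7 ] M(shelf) [0.015 0.041 0.021] sd [0.026 0.032 0.013] z underside 15.73 sd 0.01
t 18.88 edge from front: x 41.6 y 65.8 mm; underside z 15.7 F [-1.13 -1.01 -1.5 ] M [0.062 0.085 0.04 ] rot [-180.     -0.    173.05]
```

View pics/c8.png

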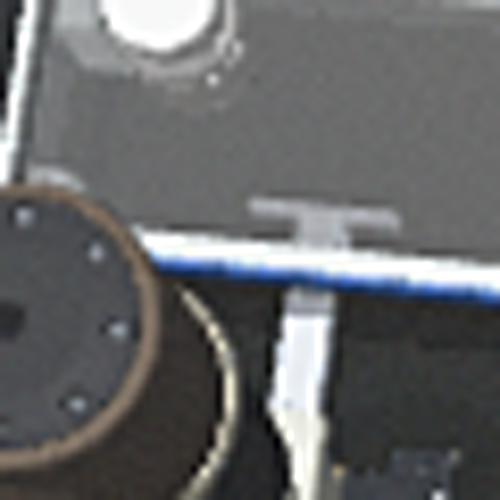

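Call:
servo_tool --pt "1.0 0.3 0 0.01 0" --pt "1.0 0.5 0 0 0" --pt "1.0 0.5 0 0 0" --pt "1.0 0.5 0 0 0" --pt "1.0 0.2 0 0 0" --pt "1.0 0 0 0 0"

```text
time_s: 19.68
tcp_pos: [0.4723, 0.16, 0.0382]
eef_rot: [-180.0, -0.0, 173.1]
contact_force: [-0.5, 0.4, -0.8]
gripper_width: 0.0181
```

```bash
python3 -c "
from h import *
avg(4)"
```

```text
avg Fx,Fy,Fz(shelf) [-0.38 -0.01 -0.35] sd [0.74 0.51 0.48] M(shelf) [-0.012  0.032 -0.02 ] sd [0.021 0.029 0.026] z underside 15.65 sd 0.01
t 19.88 edge from front: x 21.5 y 65.8 mm; underside z 15.6 F [-1.22  0.74 -0.43] M [0.012 0.062 0.006] rot [-180.     -0.    173.05]
```

Call:
servo_tool --pt "1.0 0.3 0 0.03 0" --pt "1.0 0.3 0 0 0" --pt "1.0 0 0 0 0"

```text
time_s: 20.25
tcp_pos: [0.4664, 0.1607, 0.0379]
eef_rot: [-180.0, -0.0, 173.1]
contact_force: [-0.2, -0.1, 0.1]
gripper_width: 0.0177
```

```bash
python3 -c "
from h import *
avg(4)"
```

```text
avg Fx,Fy,Fz(shelf) [-0.63  0.47 -0.32] sd [0.95 0.4  0.51] M(shelf) [0.027 0.071 0.019] sd [0.018 0.029 0.022] z underside 15.35 sd 0.01
t 20.45 edge from front: x 15.4 y 65.8 mm; underside z 15.3 F [-0.18  0.07 -0.89] M [0.011 0.105 0.001] rot [-1.7999e+02 -1.0000e-02  1.7305e+02]
```

Call:
servo_tool --pt "1.0 0.3 0 0 0" --pt "1.0 0.2 0 0 0" --pt "1.0 0 0 0 0"

```text
time_s: 20.82
tcp_pos: [0.4613, 0.1612, 0.0378]
eef_rot: [-180.0, -0.0, 173.1]
contact_force: [0.3, -0.8, -1.4]
gripper_width: 0.0178
```

```bash
python3 -c "
from h import *
avg(4)"
```

```text
avg Fx,Fy,Fz(shelf) [-0.32 -0.1  -1.6 ] sd [0.47 0.13 0.58] M(shelf) [-0.02   0.008 -0.009] sd [0.019 0.017 0.007] z underside 15.3 sd 0.02
t 21.02 edge from front: x 10.5 y 65.8 mm; underside z 15.3 F [-0.24 -0.13 -2.16] M [-0.028  0.022 -0.018] rot [-1.7999e+02 -1.0000e-02  1.7306e+02]
```

Call:
servo_tool --pt "1.0 0 0 0.1 0" --pt "1.0 0 0 0 0" --pt "1.0 0 0 0 0"

```text
time_s: 21.4
tcp_pos: [0.4617, 0.1613, 0.0369]
eef_rot: [180.0, 0.0, 173.1]
contact_force: [-0.3, -0.3, 0.5]
gripper_width: 0.018
```

```bash
python3 -c "
from h import *
avg(4)"
```

```text
avg Fx,Fy,Fz(shelf) [-0.41  0.41 -0.34] sd [0.41 0.51 0.36] M(shelf) [-0.024  0.094  0.005] sd [0.017 0.031 0.03 ] z underside 14.4 sd 0.01
t 21.6 edge from front: x 10.5 y 65.9 mm; underside z 14.4 F [ 0.14  0.55 -0.74] M [-0.004  0.069  0.02 ] rot [180.     0.   173.05]
```

Call:
servo_tool --pt "1.0 0.3 0 0.08 0" --pt "1.0 0 0 0 0" --pt "1.0 0 0 0 0"

```text
time_s: 21.98
tcp_pos: [0.4585, 0.1617, 0.036]
eef_rot: [-180.0, -0.0, 173.1]
contact_force: [-0.6, -0.1, 0.6]
gripper_width: 0.0178
```

```bash
python3 -c "
from h import *
avg(4)"
```

```text
avg Fx,Fy,Fz(shelf) [-1.5   0.46 -0.51] sd [0.47 0.36 0.41] M(shelf) [0.105 0.266 0.033] sd [0.053 0.008 0.024] z underside 13.54 sd 0.01
t 22.18 edge from front: x 7.4 y 65.8 mm; underside z 13.6 F [-1.11  0.22 -1.11] M [0.142 0.258 0.051] rot [-1.8000e+02 -1.0000e-02  1.7305e+02]
```

Call:
servo_tool --pt "1.0 0.3 0 0.08 0" --pt "1.0 0 0 0 0" --pt "1.0 0 0 0 0"

```text
time_s: 22.55
tcp_pos: [0.4556, 0.162, 0.0353]
eef_rot: [-180.0, -0.0, 173.1]
contact_force: [-1.4, -0.9, 0.2]
gripper_width: 0.0178
```

```bash
python3 -c "
from h import *
avg(4)"
```

```text
avg Fx,Fy,Fz(shelf) [-1.16  0.48  0.  ] sd [0.22 0.62 0.39] M(shelf) [0.13  0.28  0.038] sd [0.031 0.02  0.022] z underside 12.73 sd 0.01
t 22.75 edge from front: x 4.4 y 65.7 mm; underside z 12.7 F [-1.36  1.54  0.27] M [0.205 0.284 0.056] rot [-1.7999e+02 -1.0000e-02  1.7305e+02]
```

Call:
servo_tool --pt "1.0 0.2 0 0.05 0" --pt "1.0 0.2 0 0.05 0" --pt "1.0 0 0 0 0" --pt "1.0 0 0 0 0"

```text
time_s: 23.25
tcp_pos: [0.4516, 0.1625, 0.0342]
eef_rot: [-180.0, -0.0, 173.1]
contact_force: [-0.1, -0.0, -0.1]
gripper_width: 0.0178
```

```bash
python3 -c "
from h import *
avg(4)
b=r.capture('top')[:,:,::-1];cv2.imwrite('pics/top9.png',b);a=r.capture('scene')[:,:,::-1];cv2.imwrite('pics/scene9.png',a)
cv2.imwrite('pics/c9.png',np.hstack([cv2.resize(a[190:290,310:410],(400,400),interpolation=2),cv2.resize(b[140:200,210:270],(400,400),interpolation=2)]))"
```

```text
avg Fx,Fy,Fz(shelf) [-1.08 -0.06 -0.18] sd [0.47 0.64 0.6 ] M(shelf) [0.099 0.239 0.077] sd [0.052 0.046 0.019] z underside 11.72 sd 0.01
t 23.45 edge from front: x 0.4 y 65.7 mm; underside z 11.7 F [-1.81  0.32 -0.8 ] M [0.122 0.28  0.053] rot [-1.7999e+02 -1.0000e-02  1.7305e+02]
```

View pics/c9.png

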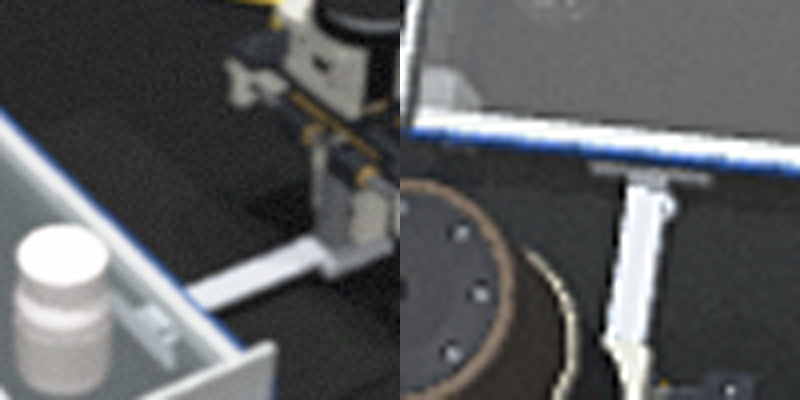

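The ring shows at (667,205) just ahead of the blade, which is now emerging from under the edge at (652,172). I keep following the bevel.

Call:
servo_tool --pt "1.0 0.2 0 0.05 0" --pt "1.0 0.2 0 0.05 0" --pt "1.0 0.2 0 0.05 0" --pt "1.0 0.2 0 0.05 0" --pt "1.0 0 0 0 0" --pt "1.0 0 0 0 0"

```text
time_s: 24.3
tcp_pos: [0.4436, 0.1634, 0.0322]
eef_rot: [-180.0, -0.0, 173.1]
contact_force: [-1.2, 0.2, 0.3]
gripper_width: 0.0173
```

```bash
python3 -c "
from h import *
avg(4)"
```

```text
avg Fx,Fy,Fz(shelf) [-1.69 -0.38 -0.2 ] sd [0.87 0.55 0.45] M(shelf) [0.091 0.28  0.081] sd [0.029 0.04  0.024] z underside 9.7 sd 0.01
t 24.5 edge from front: x -7.6 y 65.7 mm; underside z 9.7 F [-1.4  -0.55 -0.77] M [0.157 0.294 0.056] rot [-1.7999e+02 -1.0000e-02  1.7305e+02]
```

Call:
servo_tool --pt "1.0 0.2 0 0.05 0" --pt "1.0 0.2 0 0.05 0" --pt "1.0 0 0 0 0" --pt "1.0 0 0 0 0"

```text
time_s: 25.0
tcp_pos: [0.4397, 0.1639, 0.0312]
eef_rot: [-180.0, -0.0, 173.1]
contact_force: [-1.8, 0.4, -0.1]
gripper_width: 0.0176
```

```bash
python3 -c "
from h import *
avg(4)"
```

```text
avg Fx,Fy,Fz(shelf) [-1.4   0.25 -0.1 ] sd [0.45 0.04 0.43] M(shelf) [0.092 0.249 0.037] sd [0.022 0.028 0.036] z underside 8.73 sd 0.01
t 25.2 edge from front: x -11.6 y 65.7 mm; underside z 8.7 F [-1.04  0.36  0.14] M [0.151 0.283 0.061] rot [-1.7999e+02 -1.0000e-02  1.7305e+02]
```

Call:
servo_tool --pt "1.0 0.2 0 0.05 0" --pt "1.0 0.2 0 0.05 0" --pt "1.0 0 0 0 0" --pt "1.0 0 0 0 0"

```text
time_s: 25.7
tcp_pos: [0.4357, 0.1644, 0.0302]
eef_rot: [-180.0, -0.0, 173.1]
contact_force: [-1.0, 0.6, 0.2]
gripper_width: 0.0178
```

```bash
python3 -c "
from h import *
avg(4)"
```

```text
avg Fx,Fy,Fz(shelf) [-1.21  0.38 -0.03] sd [0.57 0.47 0.53] M(shelf) [0.113 0.277 0.067] sd [0.05  0.036 0.038] z underside 7.72 sd 0.0
t 25.9 edge from front: x -15.6 y 65.7 mm; underside z 7.7 F [-2.01  0.71  0.39] M [0.105 0.304 0.048] rot [-1.7999e+02 -1.0000e-02  1.7305e+02]
```

Call:
servo_tool --pt "1.0 0.2 0 0.03 0" --pt "1.0 0.2 0 0.03 0" --pt "1.0 0 0 0 0" --pt "1.0 0 0 0 0"

```text
time_s: 26.4
tcp_pos: [0.4317, 0.1648, 0.0296]
eef_rot: [-180.0, -0.0, 173.1]
contact_force: [-1.7, 0.2, -0.4]
gripper_width: 0.0175
```

```bash
python3 -c "
from h import *
avg(4)"
```

```text
avg Fx,Fy,Fz(shelf) [-0.84  0.62 -0.18] sd [0.51 0.14 0.33] M(shelf) [0.025 0.174 0.006] sd [0.02  0.018 0.015] z underside 7.11 sd 0.01
t 26.6 edge from front: x -19.6 y 65.7 mm; underside z 7.1 F [-1.42  0.89 -0.74] M [0.051 0.196 0.026] rot [-1.7999e+02 -1.0000e-02  1.7305e+02]
```

Call:
servo_tool --pt "1.0 0.3 0 0.03 0" --pt "1.0 0.3 0 0 0" --pt "1.0 0 0 0 0" --pt "1.0 0 0 0 0"

```text
time_s: 27.1
tcp_pos: [0.4259, 0.1657, 0.0294]
eef_rot: [180.0, 0.0, 173.1]
contact_force: [-0.2, -0.7, -0.5]
gripper_width: 0.0176
```

```bash
python3 -c "
from h import *
avg(4)"
```

```text
avg Fx,Fy,Fz(shelf) [-0.08 -0.08 -2.19] sd [0.47 0.46 0.63] M(shelf) [-0.024  0.014 -0.053] sd [0.03  0.025 0.03 ] z underside 6.86 sd 0.01
t 27.3 edge from front: x -25.5 y 65.8 mm; underside z 6.8 F [-0.83  0.63 -2.14] M [-0.058  0.044 -0.006] rot [180.    -0.   173.05]
```

Call:
servo_tool --pt "1.0 0 0 0.07 0" --pt "1.0 0 0 0 0" --pt "1.0 0 0 0 0"

```text
time_s: 27.68
tcp_pos: [0.426, 0.1657, 0.0287]
eef_rot: [180.0, 0.0, 173.1]
contact_force: [-0.3, 0.3, -1.4]
gripper_width: 0.0176
```

```bash
python3 -c "
from h import *
avg(4)
b=r.capture('top')[:,:,::-1];cv2.imwrite('pics/top10.png',b);a=r.capture('scene')[:,:,::-1];cv2.imwrite('pics/scene10.png',a)
cv2.imwrite('pics/c10.png',np.hstack([cv2.resize(a[190:290,310:410],(400,400),interpolation=2),cv2.resize(b[140:200,210:270],(400,400),interpolation=2)]))"
```

```text
avg Fx,Fy,Fz(shelf) [ 0.7  -0.28 -1.  ] sd [0.35 0.44 0.31] M(shelf) [-0.025  0.005  0.029] sd [0.033 0.009 0.053] z underside 6.17 sd 0.01
t 27.88 edge from front: x -25.5 y 65.8 mm; underside z 6.2 F [ 0.56 -0.87 -1.07] M [-0.021  0.02  -0.013] rot [-180.      0.    173.05]
```

View pics/c10.png

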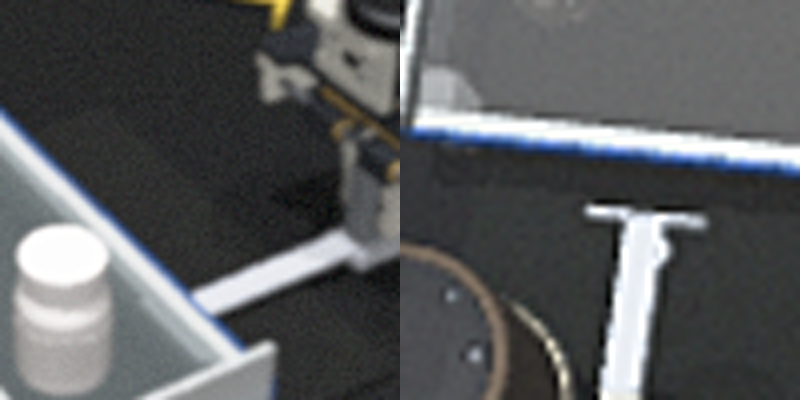

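The ring at (662,250) lies against the blade at (647,215), already clear of the edge. I drag about 2 cm further.

Call:
servo_tool --pt "1.0 0.3 0 0.01 0" --pt "1.0 0.5 0 0 0" --pt "1.0 0.5 0 0 0" --pt "1.0 0.5 0 0 0" --pt "1.0 0.2 0 0 0" --pt "1.0 0 0 0 0"

```text
time_s: 28.72
tcp_pos: [0.406, 0.1682, 0.0286]
eef_rot: [180.0, 0.0, 173.1]
contact_force: [-0.2, -0.7, -2.0]
gripper_width: 0.0177
```

```bash
python3 -c "
from h import *
avg(4)
b=r.capture('top')[:,:,::-1];cv2.imwrite('pics/top11.png',b)
cv2.imwrite('pics/c11.png',cv2.resize(b[140:200,210:270],(500,500),interpolation=2))"
```

```text
avg Fx,Fy,Fz(shelf) [ 0.06  0.16 -1.33] sd [0.2  0.23 0.41] M(shelf) [0.001 0.008 0.018] sd [0.036 0.023 0.022] z underside 6.07 sd 0.02
t 28.93 edge from front: x -45.4 y 65.8 mm; underside z 6.0 F [ 0.09  0.46 -1.47] M [ 0.032 -0.013  0.037] rot [-180.      0.    173.05]
```

View pics/c11.png

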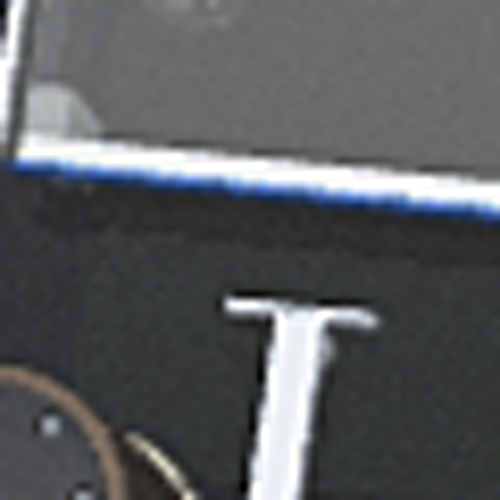

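Call:
servo_tool --pt "1.0 -0.4 0 0 0" --pt "1.0 0 0 -1 0" --pt "1.0 0 0 -3 0" --pt "1.0 0 0 -4 0" --pt "1.0 0 0 -3.5 0" --pt "1.0 0 0 0 0" --pt "1.0 0 0 0 0"

```text
time_s: 29.85
tcp_pos: [0.4097, 0.1673, 0.1434]
eef_rot: [180.0, -0.0, 173.0]
contact_force: [0.1, 0.2, -2.3]
gripper_width: 0.0178
```

```bash
python3 -c "
from h import *
sh();plan([.4147,-.3267,.1425],173)
b=r.capture('top')[:,:,::-1];cv2.imwrite('pics/top12.png',b);a=r.capture('scene')[:,:,::-1];cv2.imwrite('pics/scene12.png',a)
cv2.imwrite('pics/c12.png',np.hstack([cv2.resize(a[170:290,300:420],(400,400),interpolation=2),cv2.resize(b[120:220,190:290],(400,400),interpolation=2)]))"
```

```text
t 29.85 edge from front: x -41.9 y 65.3 mm; underside z 120.9 F [ 0.09  0.23 -2.3 ] M [-0.035  0.021 -0.012] rot [ 1.7998e+02 -2.0000e-02  1.7303e+02]
at [0.4097 0.1673 0.1434] rot [ 1.7998e+02 -2.0000e-02  1.7303e+02] F [ 0.09  0.23 -2.3 ] t 29.85 w 0.0178
spin 0.03 then x,y,z cm [ -6.52 -48.97   0.09]
```

View pics/c12.png

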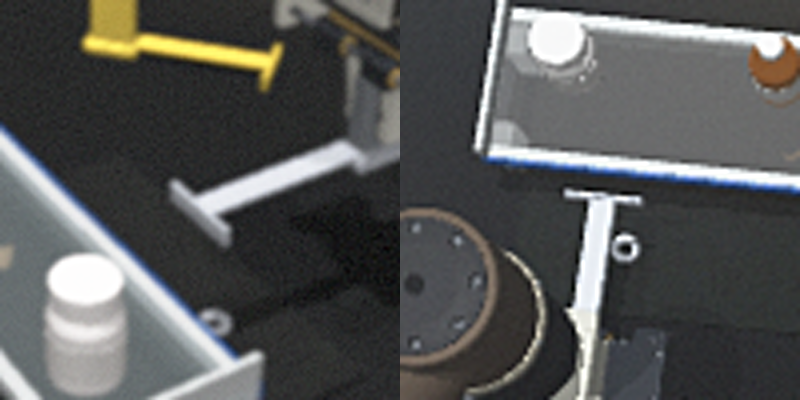

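The ring lies flat and clear at (625,249) in the top crop and (215,322) in the scene crop. I carry the rake back.

Call:
servo_tool --pt "1.0 -0.5 -2.5 0 0" --pt "1.0 -0.5 -4 0 0" --pt "1.0 -0.6 -4.5 0 0" --pt "1.0 -0.6 -4.5 0 0" --pt "1.0 -0.6 -4.5 0 0" --pt "1.0 -0.6 -4.5 0 0" --pt "1.0 -0.6 -4.5 0 0" --pt "1.0 -0.6 -4.5 0 0"

```text
time_s: 30.95
tcp_pos: [0.4145, -0.172, 0.1426]
eef_rot: [-180.0, -0.1, 173.1]
contact_force: [0.3, 1.1, -2.1]
gripper_width: 0.0179
```

Call:
servo_tool --pt "1.0 -0.6 -4.5 0 0" --pt "1.0 -0.5 -4.5 0 0" --pt "1.0 -0.5 -3.5 0 0" --pt "1.0 -0.3 -2.5 0 0" --pt "1.0 0 0 0 4.3" --pt "1.0 0 0 0 4.3" --pt "1.0 0 0 0 0" --pt "1.0 0 0 0 0"

```text
time_s: 31.95
tcp_pos: [0.4157, -0.3215, 0.1429]
eef_rot: [180.0, -0.1, 164.6]
contact_force: [0.5, 0.7, -0.6]
gripper_width: 0.0175
```

```bash
python3 -c "
from h import *
p=(246.25,182.25);print('ring',onz('top',p,.0105), 'tri',tri(p,(300+215/3.333,170+322/3.333)))
q=onz('top',p,.0105)[:2]-np.array([.612,.0767]);print(q@[.9925,-.1219],q@[.1219,.9925])
plan([.4435,-.3335,.0225],164.5)"
```

```text
ring [0.55601131 0.14706087 0.0105    ] tri [0.5574439  0.1473911  0.00616521]
-0.06414576768837392 0.06300813999138379
at [ 0.4157 -0.3215  0.1429] rot [ 1.8000e+02 -7.0000e-02  1.6455e+02] F [ 0.46  0.74 -0.62] t 31.95 w 0.0175
spin 0.05 then x,y,z cm [-3.   -0.41 12.04]
```

The ring is 64 mm in front of the edge and z ≈ 6 mm by two views, lying on the lower liner. Now I put the rake down.

Call:
servo_tool --pt "1.0 -1.5 -0.2 0 0" --pt "1.0 -1.5 -0.2 2 0" --pt "1.0 0 0 3 0" --pt "1.0 0 0 3 0" --pt "1.0 0 0 2 0" --pt "1.0 0 0 1.5 0" --pt "1.0 0 0 0 0" --pt "1.0 0 0 0 0"

```text
time_s: 32.95
tcp_pos: [0.4445, -0.3339, 0.0292]
eef_rot: [-180.0, 0.1, 164.5]
contact_force: [0.8, 0.3, -1.8]
gripper_width: 0.0178
```

```bash
python3 -c "
from h import *
avg(4);plan([.4435,-.3335,.0225],164.5)"
```

```text
avg Fx,Fy,Fz(shelf) [-0.08 -0.32 -2.27] sd [0.58 0.1  0.32] M(shelf) [-0.02   0.032 -0.009] sd [0.045 0.017 0.022] z underside 6.96 sd 0.04
t 33.15 edge from front: x 51.7 y -453.1 mm; underside z 6.9 F [ 0.28 -0.2  -2.15] M [0.003 0.018 0.011] rot [-1.7999e+02  9.0000e-02  1.6446e+02]
at [ 0.4443 -0.3338  0.0294] rot [-1.7999e+02  9.0000e-02  1.6446e+02] F [ 0.28 -0.2  -2.15] t 33.15 w 0.018
spin -0.04 then x,y,z cm [0.09 0.01 0.69]
```

Call:
servo_tool --pt "1.0 0 0 0.3 0" --pt "1.0 0 0 0.2 0" --pt "1.0 0 0 0.1 0" --pt "1.0 0 0 0.05 0" --pt "1.0 0 0 0 0" --pt "1.0 0 0 0 0"

```text
time_s: 33.9
tcp_pos: [0.4437, -0.3336, 0.0225]
eef_rot: [-180.0, -0.0, 164.5]
contact_force: [-2.4, 2.0, 5.2]
gripper_width: 0.018
```

```bash
python3 -c "
from h import *
avg(4)"
```

```text
avg Fx,Fy,Fz(shelf) [-2.49  1.84  5.21] sd [0.25 0.53 0.46] M(shelf) [0.614 0.844 0.049] sd [0.018 0.011 0.029] z underside 0.01 sd 0.01
t 34.1 edge from front: x 51.0 y -453.0 mm; underside z 0.0 F [-2.26  2.72  4.44] M [0.681 0.767 0.034] rot [-179.99   -0.    164.46]
```

Call:
servo_tool --pt "2.5 0 0 -0.02 0" --pt "4 0 0 0 0" --pt "6 0 0 0 0" --pt "8.7 0 0 0 0" --pt "8.7 0 0 0 0" --pt "8.7 0 0 0 0" --pt "8.7 0 0 0 0" --squeeze 10

```text
time_s: 34.98
tcp_pos: [0.4438, -0.3336, 0.0222]
eef_rot: [-180.0, -0.0, 164.5]
contact_force: [-0.5, 0.2, -0.3]
gripper_width: 0.0797
```

Call:
servo_tool --pt "8.7 0 0 -2 0" --pt "8.7 0 0 -4 0" --pt "8.7 0 0 -5 0" --pt "8.7 0 0 -5 0" --pt "8.7 0 0 -4 0" --pt "8.7 0 0 0 0" --pt "8.7 0 0 0 0"

```text
time_s: 35.85
tcp_pos: [0.4434, -0.3333, 0.2217]
eef_rot: [180.0, -0.0, 164.4]
contact_force: [-0.3, -0.1, -1.0]
gripper_width: 0.0866
```

Call:
servo_tool --pt "8.7 2 -5 0 0" --pt "8.7 2 -5 0 0" --pt "8.7 2 -5 0 0" --pt "8.7 2 -5 0 0" --pt "8.7 2 -5 0 0" --pt "8.7 0 -5 0 0" --pt "8.7 0 0 0 0" --pt "8.7 0 0 0 0"

```text
time_s: 36.85
tcp_pos: [0.2664, -0.5952, 0.2203]
eef_rot: [179.9, -0.1, 164.4]
contact_force: [-0.2, 0.9, -0.3]
gripper_width: 0.087
```

```bash
python3 -c "
from h import *
sh()
b=r.capture('top')[:,:,::-1];cv2.imwrite('pics/top13.png',b);a=r.capture('scene')[:,:,::-1];cv2.imwrite('pics/scene13.png',a)
cv2.imwrite('pics/c13.png',np.hstack([cv2.resize(a[130:330,230:430],(400,400),interpolation=2),cv2.resize(b[100:270,200:400],(400,340),interpolation=2).copy() if 0 else cv2.resize(b[80:280,200:400],(400,400),interpolation=2)]))"
```

```text
t 36.85 edge from front: x -93.0 y -734.4 mm; underside z 197.8 F [-0.16  0.89 -0.31] M [-0.021 -0.039 -0.006] rot [ 1.7988e+02 -1.4000e-01  1.6440e+02]
```

View pics/c13.png

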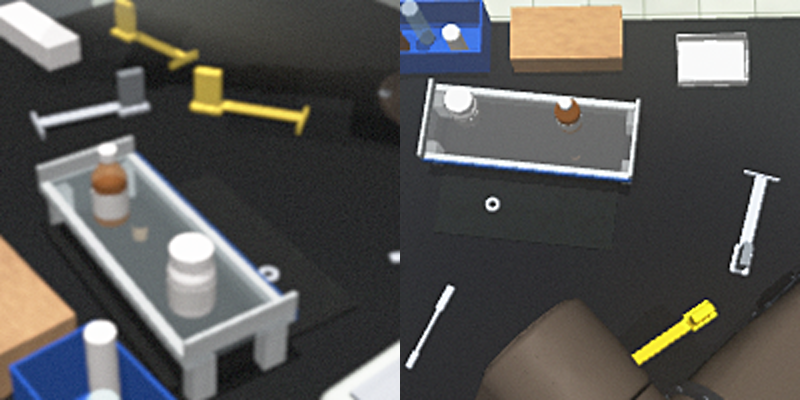

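The ring (492,204) is on the liner in front of the shelf. The rake (745,265 to 762,175) is back where it lay, and the stopper, bottles and spatula are unmoved. I hand in.

```bash
python3 -c "
from h import *
a=cv2.imread('pics/top0.png').astype(int);b=cv2.imread('pics/top13.png').astype(int)
for nm,im in(('before',a),('after',b)):
    m=(im[160:222,360:395].min(2)>150);y,x=np.nonzero(m);print(nm,m.sum(),x.mean()+360,y.mean()+160)
avg(3)
r.close_job()"
```

```text
before 322 374.9627329192547 190.38198757763976
after 317 374.85804416403784 190.23659305993692
avg Fx,Fy,Fz(shelf) [-0.17  0.08  0.09] sd [0.18 0.18 0.42] M(shelf) [-0.036 -0.069  0.002] sd [0.008 0.02  0.023] z underside 199.76 sd 0.21
t 37.1 edge from front: x -91.8 y -733.8 mm; underside z 200.0 F [-0.1   0.01  0.41] M [-0.037 -0.047  0.025] rot [-1.7999e+02  1.0000e-02  1.6453e+02]
the job is handed in; nothing more can be done
```

The ring is out in front of the shelf and the rake is back where it lay, released. I handed the job in at about 37 s, and no verdict was reported. I gripped the grey rake and reached in above the ring. I felt the liner at about 16 mm and dragged the ring out down the bevel to the lower liner at about 6.5 mm. In the stationary readings the blade load was mostly 1–2 N, with a peak of about 3 N while I was probing for the liner.

**Last checks:**
- **Ring:** it looks flat in both views. Its centre is about 64 mm in front of the front edge, and the two views put it at a height of about 6 mm.
- **Rake:** its outline in the top view is within 0.2 px of where it started, and the gripper is clear of it.
- **Everything else:** the stopper, bottles, shelf and spatula look unmoved in the final pictures. The beaker was outside the crop I viewed, so I did not check it at the end.

**Readings that disagreed:**
- On the flat liner the wrist moment did not match a load at the blade tip. I relied on the vertical force instead, which rose by about 2 N/mm, as the blade's spring should.
- Setting the rake down pressed it on the bench with about 7 N at the wrist. I took this as resting on the foot, not the blade.

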